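Dial the code on the chemical box and draw its bolt

ROBOT

A 6-joint arm with a two-finger parallel gripper is mounted at the origin on the work surface; the furniture and walls round the work are solid. World frame = base frame: x ahead of the robot, y to its left, z up, the work surface at z = 0. Lengths are in m, angles in rad, forces in N, time in s.
With the tool pointing down it reaches from about 0.35 to 0.8 m from the base axis. Payload 7.3 kg.
Tool frame: the origin (TCP) lies on the centre line of the jaws, within the pads' length; the fingertips stand 22 mm ahead of it and the grasp point (between the pads) lies 3 mm ahead of it; z points along the fingers, x is the direction in which the jaws open and shut, and the axes are right-handed (so a half turn about z gives the same grasp; the last joint's range is limited). The gripper opens to 85 mm and grips with 20 to 120 N. Pads are 22 mm wide; open, the fingers measure 114 mm over their backs; the gripper's body (76 mm by 85 mm) begins 54 mm behind the grasp point. The pads swing forward as they close: fully open they stand 13 mm farther back than shut.
Start: joints at [1.18, 0.342, 1.524, -0, 1.275, -0.146], TCP at [0.127, 0.509, 0.253] pointing down, gripper open.
Joint ranges: [-2.53, 2.53], [-0.77, 2.02], [0.04, 2.7], [-1, 4.14], [0.28, 2.66], [-3.11, 3.11]. Speed limits (rad/s): [2.57, 2.57, 3.14, 3.14, 3.14, 3.14].

INTERFACE

Orientations are given as a 3x3 rotation matrix whose columns are the frame's x, y, z axes.
In Python, from cell import * gives the robot as it stands.
- The arm moves only by the tool play_rows, never from a script. Its arguments are lists of equal length, an entry for each row: "translation": the shift along the tool's x, y, z in m, a list of three; "roll": the turn about the tool's z in rad. In form: {"translation": [[dx, dy, dz], ...], "roll": [roll, ...]}. A call has 1 to 12 rows; each row is the pose to reach, as a shift and turn from the pose commanded when the call began, along the tool's axes at that moment; what a row does not reach only later rows make up. A row lasts 1/12 s, in which the tool goes at most 41.7 mm and 7.16 degrees, less where a joint would pass 70% of its speed; a pose out of reach is approached as far as the arm can. A call with a gripper value outside its range is refused whole. "grip" is the closure, from -1 (fully open) to 1 (shut), set as the call begins (left out, the last holds). The fingers move at their own pace and stop on an object; the grip force is fixed at half the most. Time passes only in rows, so rows that repeat a pose let the fingers close. It gives the time, the measured TCP pose, the force and the opening at its end, in the units of the state.
- sense(): the state, without advancing time (a new reading comes with each control period).
- capture(name): name is "scene" or "top" or "wrist"; returns a dict with "pixels" (400x640x3 uint8, blue, green, red), "K" (3x3 intrinsics, pixels), "xyz" and "orientation" of the camera in the world. Camera axes: x right, y down, z forward; pixel columns grow to the right and rows downward; lengths in m; the calibration is good to about 2 mm. A picture is of the moment at which its call begins. There is no depth.
- finish_job(): hands the job in, once; it reports no verdict.
The state is a dict: "time": time; "joint_pos": joint angles; "joint_vel": joint speeds; "joint_torque": joint torques, N m; "eef_pos": TCP position; "orientation": TCP orientation; "force": force on the tool from outside, world axes, zero at the start; "moment": the same for the moment, N m; "finger_gap": finger opening in m.
Only numpy, scipy, OpenCV 4.12 (cv2) and the standard library are available. Lean on these libraries where they do the work, as an engineer would, in place of code of your own. Each camera call takes 0.05 s, during which the arm holds its last target.

TASK

Unlock the blue-lidded chemical box: with a closed fingertip, roll its three thumbwheels gently so that, from left to right, the faces with 3, 5 and 2 dots are on top in line with the red marks, and only then draw the bolt by its red knob fully out to the right. Press the wheels only lightly (5 to 10 N is plenty, 20 N is too much; their bearings are worn), do not force the bolt against a wheel that is not set, and leave the other things alone.

Things in the scene. Friction and masses are not known exactly. Their poses are not given: they have to be found in the camera images.
- lockbox: fixed grey chemical box, blue lid, 169 (x) x 274 (y) x 80 mm; origin under its centre, z up, x from the hasp plate (robot side) to the hinges, y left. On the lid a dark lock case, 84 x 164 mm, top 102 mm above the counter, with three white thumbwheels in a row along y at y = +70, +20, -30 mm, x = 0; posts beside them, tops 109 mm up, have red stripes: the face on top of a wheel is the one read.
- wheel_a_top (a point): nominal top of the rim of the LEFT (first) thumbwheel, fixed to the box 116 mm above its underside. Smooth white drum, radius 24, width 22 mm, level axle along box y. Its bearing is worn: the real rim lies up to 4 mm above or below this point, not measured and different for each wheel, so find it by touch; it is rigid when pressed lightly.
- wheel_a (a joint): turn of the LEFT (first) wheel, rad. Faces 60 degrees apart bear 1 to 6 black dots; face k is up at (k-1) x 1.0472, so 3 dots at 2.094. Growing values roll the wheel's top away from the robot (box +x). Stops at -0.5 and 5.74. Stays where left: friction, 1.3 N at the rim, no clicks. Roll it with a closed fingertip pressed lightly on top and drawn along box x: 24 mm per rad.
- wheel_b_top (a point): nominal top of the rim of the MIDDLE (second) thumbwheel, fixed to the box 116 mm above its underside. Smooth white drum, radius 24, width 22 mm, level axle along box y. Its bearing is worn: the real rim lies up to 4 mm above or below this point, not measured and different for each wheel, so find it by touch; it is rigid when pressed lightly.
- wheel_b (a joint): turn of the MIDDLE (second) wheel, rad. Faces 60 degrees apart bear 1 to 6 black dots; face k is up at (k-1) x 1.0472, so 5 dots at 4.189. Growing values roll the wheel's top away from the robot (box +x). Stops at -0.5 and 5.74. Stays where left: friction, 1.3 N at the rim, no clicks. Roll it with a closed fingertip pressed lightly on top and drawn along box x: 24 mm per rad.
- wheel_c_top (a point): nominal top of the rim of the RIGHT (third) thumbwheel, fixed to the box 116 mm above its underside. Smooth white drum, radius 24, width 22 mm, level axle along box y. Its bearing is worn: the real rim lies up to 4 mm above or below this point, not measured and different for each wheel, so find it by touch; it is rigid when pressed lightly.
- wheel_c (a joint): turn of the RIGHT (third) wheel, rad. Faces 60 degrees apart bear 1 to 6 black dots; face k is up at (k-1) x 1.0472, so 2 dots at 1.047. Growing values roll the wheel's top away from the robot (box +x). Stops at -0.5 and 5.74. Stays where left: friction, 1.3 N at the rim, no clicks. Roll it with a closed fingertip pressed lightly on top and drawn along box x: 24 mm per rad.
- bolt_knob (a point): centre of the upright red round knob (16 mm diameter, its 25 mm high grip centred here, 116 mm above the counter; steel guide rails below it reach 90 mm up) of the lock's flat bolt, on the lid at the right-hand end of the lock case (box x = 0, y = -95 mm)
- bolt (a joint): travel of the bolt, m: 0 shut (pushed in towards the wheels), 0.025 fully drawn, sliding along the box's -y (away from the wheels, to the right); about 1.5 N of friction. Inside the case a fin for each wheel passes only when that wheel shows its code number (within about 0.2 rad); otherwise the bolt stops after about 1 mm against that wheel.
- mug_3: cream mug, 64x91x50 mm, a bystander; origin under its centre
- cutlery_cup: cream slotted cutlery cup with cutlery, 69x69x208 mm, a bystander; origin under its centre
- tab_tub: white tub with a blue lid, 85x124x115 mm, a bystander; origin under its centre

How it is judged:
On the way, in this order (a step that is already met when the one before it is completed fails the run):
1. all three wheels show the code while the bolt is still shut (value of joint wheel_a between 1.9244 and 2.2644 rad and value of joint wheel_b between 4.0188 and 4.3588 rad and value of joint wheel_c between 0.8772 and 1.2172 rad and value of joint bolt below 0.004 m), for 0.2 s.
2. the bolt is drawn fully out (value of joint bolt above 0.021 m), for 0.1 s.
At the end, for the whole second after the job is handed in: The wheels show 3, 5, 2 (each within 0.17 rad of the reading line) and the bolt is drawn out by more than 21 of its 25 mm (value of joint wheel_a between 1.9244 and 2.2644 rad and value of joint wheel_b between 4.0188 and 4.3588 rad and value of joint wheel_c between 0.8772 and 1.2172 rad and value of joint bolt above 0.021 m); the robot touches nothing.
It fails at once if a thumbwheel is pressed with more than 20 N (contact force between any of wheel_a, wheel_b, wheel_c and the arm above 20 N or contact force between any of wheel_a, wheel_b, wheel_c and the fingers above 20 N).
It fails at once if the bolt is forced with more than 15 N against a wheel that is not set (contact force between bolt and wheel_a above 15 N or contact force between bolt and wheel_b above 15 N or contact force between bolt and wheel_c above 15 N).
It fails at once if the bolt is drawn before the code is set (value of joint bolt above 0.008 m and not (value of joint wheel_a between 1.9244 and 2.2644 rad and value of joint wheel_b between 4.0188 and 4.3588 rad and value of joint wheel_c between 0.8772 and 1.2172 rad)).
It fails at once if a bystander is pushed more than 30 mm (distance of any of mug_3, cutlery_cup, tab_tub from where it was at the start of the episode above 0.03 m).
It also fails if it takes over 72 s, if anything falls off the work surface, if the arm or the gripper's body presses on something with over 40 N, if the wrist force passes 120 N, or if a joint passes its speed limit or range.

## Working session

There is one attempt and no reset: what is moved stays moved. The work goes in short steps, Python scripts to look and compute and a tool call to move; the robot and the scene stay as the last step left them, time stands still between calls to the robot, and variables do not carry over. Pictures are saved under pics/ and viewed, and the job is handed in when it is done.

Besides the shell and the picture viewer there is one more tool, called after ">>>" as name(argument=value, ...), one argument or row to a line, values as JSON. play_rows: Moves the arm, as the interface text tells. Its arguments: {"type":"object","properties":{"translation":{"type":"array","items":{"type":"array","items":{"type":"number"}}},"roll":{"type":"array","items":{"type":"number"}},"grip":{"type":"number"}},"required":["translation","roll"]}

```bash
mkdir -p pics; ls; python3 - <<'E'
from cell import *
import cv2,numpy as np,json
s=sense();print({k:np.round(v,3).tolist() for k,v in s.items()})
for n in ["scene","top","wrist"]:
    c=capture(n);cv2.imwrite(f"pics/{n}0.png",c["pixels"]);print(n,np.round(c["K"],1).tolist(),np.round(c["xyz"],4).tolist(),np.round(c["orientation"],4).tolist())
E
```

```text
pics
{'time': 0.0, 'joint_pos': [1.18, 0.343, 1.525, -0.0, 1.275, -0.146], 'joint_vel': [-0.001, -0.001, -0.0, -0.001, 0.001, -0.0], 'joint_torque': [-0.001, -43.367, -24.601, -0.0, 0.008, -0.0], 'eef_pos': [0.127, 0.509, 0.253], 'orientation': [[0.242, 0.97, -0.001], [0.97, -0.242, -0.001], [-0.001, -0.0, -1.0]], 'force': [-0.2, 0.303, 0.157], 'moment': [-0.005, 0.029, -0.02], 'finger_gap': 0.085}
scene [[480.9, 0.0, 319.2], [0.0, 480.9, 197.3], [0.0, 0.0, 1.0]] [-0.0092, 0.3397, 1.0554] [[-0.6146, -0.664, 0.426], [-0.7887, 0.5265, -0.3172], [-0.0137, -0.5309, -0.8473]]
top [[455.6, 0.0, 323.0], [0.0, 455.6, 201.0], [0.0, 0.0, 1.0]] [0.3534, -0.0187, 1.0978] [[-0.0051, -0.9948, 0.102], [-1.0, 0.0053, 0.001], [-0.0015, -0.102, -0.9948]]
wrist [[292.6, 0.0, 316.2], [0.0, 292.6, 198.5], [0.0, 0.0, 1.0]] [0.0447, 0.53, 0.3728] [[0.2431, 0.916, 0.3192], [0.97, -0.2291, -0.0814], [-0.0014, 0.3294, -0.9442]]
```

View pics/scene0.png

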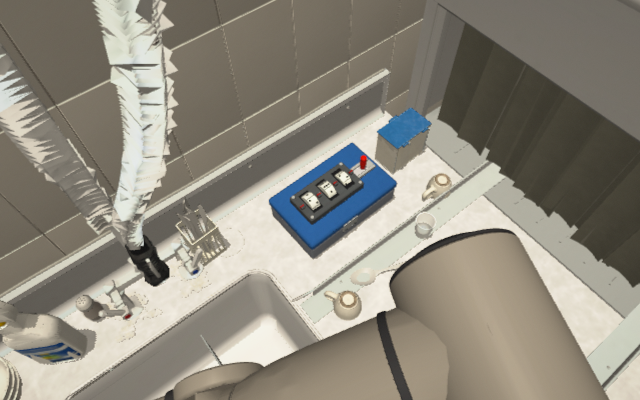

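View pics/top0.png

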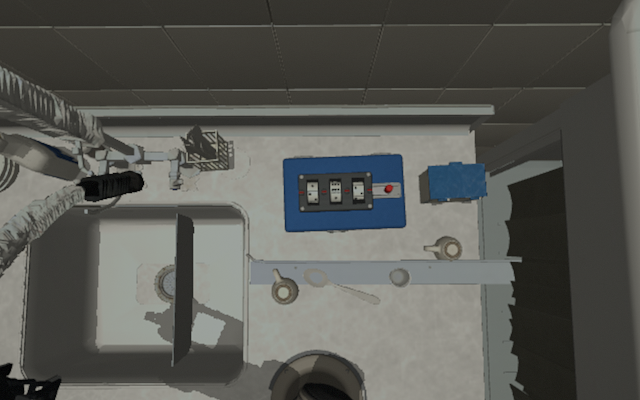

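View pics/wrist0.png

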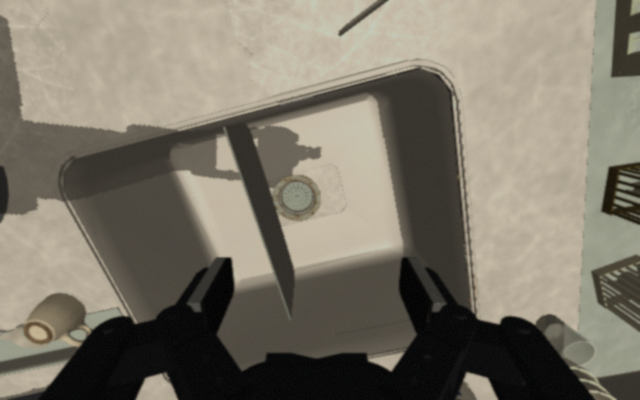

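```bash
python3 - <<'E'
import cv2
a=cv2.imread("pics/top0.png")[145:240,275:415];cv2.imwrite("pics/top0c.png",cv2.resize(a,None,fx=5.6,fy=5.6,interpolation=cv2.INTER_CUBIC))
a=cv2.imread("pics/scene0.png")[140:260,265:405];cv2.imwrite("pics/scene0c.png",cv2.resize(a,None,fx=5,fy=5,interpolation=cv2.INTER_CUBIC))
E
```

```text
(no output)
```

View pics/top0c.png

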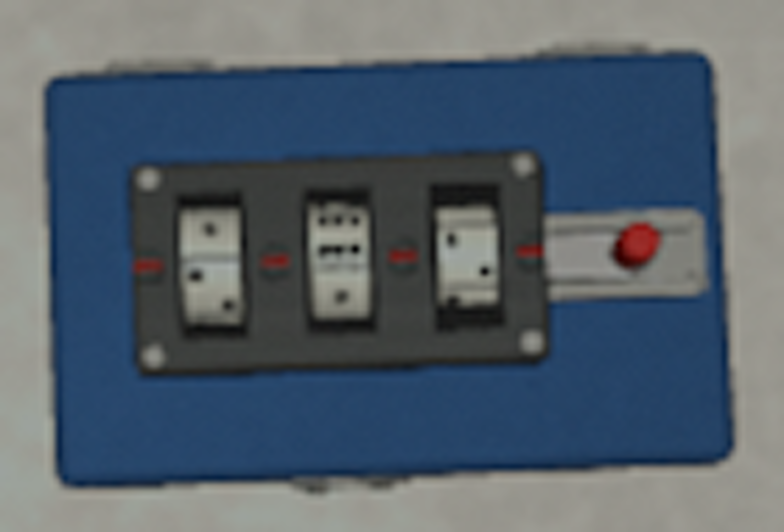

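View pics/scene0c.png

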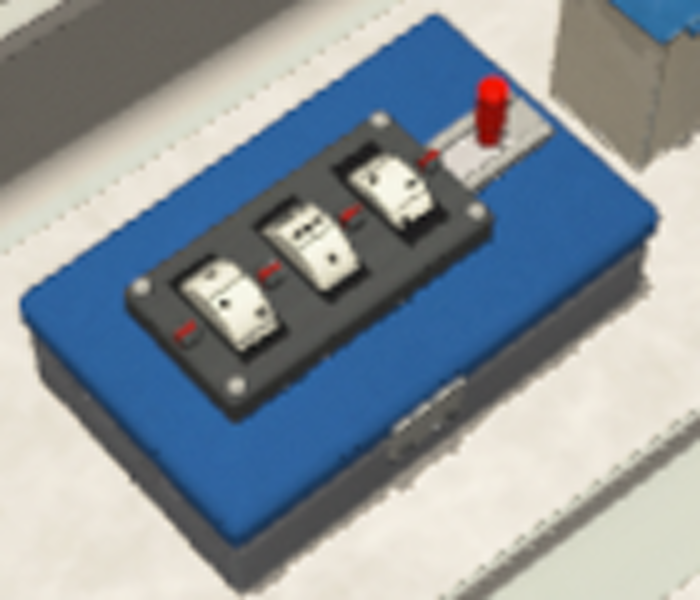

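```bash
cat > h.py <<'E'
import numpy as np,cv2
from cell import *
def proj(c,P):
    R=np.array(c["orientation"]);p=(np.atleast_2d(P)-np.array(c["xyz"]))@R
    q=p@np.array(c["K"]).T
    return q[:,:2]/q[:,2:]
def w(pose,P):
    x,y,t=pose;P=np.array(P,float);c,s=np.cos(t),np.sin(t)
    return np.c_[x+c*P[:,0]-s*P[:,1],y+s*P[:,0]+c*P[:,1],P[:,2]]
E
python3 - <<'E'
from h import *
from scipy.optimize import least_squares
L=[[.0845,.137,.08],[.0845,-.137,.08],[-.0845,-.137,.08],[-.0845,.137,.08]]
C=[[.042,.102,.102],[.042,-.062,.102],[-.042,-.062,.102],[-.042,.102,.102]]
K=[[0,-.095,.1285]]
P=L+C+K
t=np.array([(45,74),(714,50),(735,464),(60,489),(134,163),(541,152),(549,361),(140,375),(642,238)])/5.6+[275,145]
s=np.array([(20,298),(435,11),(660,215),(237,547),(128,290),(380,111),(492,215),(236,408),(493,85)])/5.+[265,140]
ct,cs=capture("top"),capture("scene")
def f(p,full=False):
    W=w(p[:3],P);r=np.r_[proj(ct,W)-t,proj(cs,W)-s]
    return r if full else r.ravel()
o=least_squares(f,[.5,-.05,0],loss="soft_l1");print(o.x,np.round(f(o.x,True),1).tolist())
for nm,pt,ps in [("top",1,0),("scene",0,1)]:
    g=lambda p:((proj(ct,w(p,P))-t) if pt else (proj(cs,w(p,P))-s)).ravel()
    print(nm,least_squares(g,o.x,loss="soft_l1").x)
np.save("pose.npy",o.x)
W=w(o.x,[[0,.07,.116],[0,.02,.116],[0,-.03,.116],[0,-.095,.116]]);print(W.round(4))
E
```

```text
[ 0.47556278 -0.06505002  0.03628109] [[-1.1, 0.4], [0.1, -0.3], [0.9, 0.2], [-1.3, 0.9], [-1.5, 0.8], [-0.0, -0.3], [0.6, 0.2], [-1.2, 0.8], [-0.4, 1.0], [-1.9, -0.7], [0.2, -1.8], [1.7, -1.3], [-0.3, -2.0], [-1.6, -0.6], [0.5, -1.6], [1.4, -0.8], [-0.4, -0.3], [0.1, 0.6]]
top [ 0.47650669 -0.06598544  0.03148354]
scene [ 0.47357876 -0.06347103  0.04035542]
[[ 0.473   0.0049  0.116 ]
 [ 0.4748 -0.0451  0.116 ]
 [ 0.4767 -0.095   0.116 ]
 [ 0.479  -0.16    0.116 ]]
```

```bash
cat >> h.py <<'E'
def goto(tgt,yaw=None,pose=None):
    "shift in tool axes + roll; yaw=world angle of tool x"
    s=sense();R=np.array(s["orientation"]);d=R.T@(np.array(tgt)-s["eef_pos"])
    r=0
    if yaw is not None:
        r=-((yaw-np.arctan2(R[1,0],R[0,0])+np.pi)%(2*np.pi)-np.pi)
    print("d",d.round(4),"roll",round(r,4),"t",round(s["time"],2),"pos",np.round(s["eef_pos"],4),"F",np.round(s["force"],2))
E
python3 -c "
from h import *
goto([.41,-.045,.25],np.pi/2+.036)"
```

```text
d [-0.4692  0.4087  0.0032] roll -0.2808 t 0.25 pos [0.1272 0.5092 0.253 ] F [ 0.03  0.26 -0.3 ]
```

>>> play_rows(
  translation=[
    [-0.03,0.026,0],
    [-0.06,0.052,0],
    [-0.09,0.078,0],
    [-0.12,0.104,0],
    [-0.15,0.13,0],
    [-0.18,0.156,0],
    [-0.21,0.182,0],
    [-0.24,0.209,0],
    [-0.265,0.231,0],
    [-0.29,0.252,0],
    [-0.31,0.27,0],
    [-0.32,0.279,0],
  ],
  roll=[-0.02,-0.04,-0.06,-0.08,-0.1,-0.12,-0.14,-0.16,-0.18,-0.2,-0.22,-0.24],
  grip=0,
)

```text
time: 1.25
eef_pos: [0.3214, 0.1289, 0.2535]
orientation: [[0.006, 1.0, 0.001], [1.0, -0.006, -0.001], [-0.001, 0.001, -1.0]]
force: [-0.2, 0.3, 0.6]
finger_gap: 0.0429
```

```bash
python3 -c "
from h import *
goto([.41,-.045,.25],np.pi/2+.036)"
```

```text
d [-0.1734  0.0897  0.0037] roll -0.0422 t 1.25 pos [0.3214 0.1289 0.2535] F [-0.22  0.34  0.59]
```

>>> play_rows(
  translation=[
    [-0.03,0.015,0],
    [-0.06,0.03,0],
    [-0.09,0.046,0],
    [-0.12,0.062,0],
    [-0.145,0.075,0.002],
    [-0.165,0.085,0.003],
    [-0.173,0.09,0.003],
    [-0.173,0.09,0.003],
    [-0.173,0.09,0.003],
  ],
  roll=[-0.01,-0.02,-0.03,-0.042,-0.042,-0.042,-0.042,-0.042,-0.042],
  grip=-1,
)

```text
time: 2.0
eef_pos: [0.4091, -0.0417, 0.2501]
orientation: [[-0.036, 0.999, -0.001], [0.999, 0.036, 0.001], [0.001, -0.001, -1.0]]
force: [0.2, 0.5, -0.4]
finger_gap: 0.0856
```

```bash
python3 -c "
from h import *
c=capture('wrist');cv2.imwrite('pics/w1.png',c['pixels']);s=sense();print(s['eef_pos'],s['force'],s['joint_pos'])
p=np.load('pose.npy')
print(proj(c,w(p,[[0,.07,.116],[0,.02,.116],[0,-.03,.116],[0,-.095,.1285]])).round(1))
"
```

```text
[ 0.4089188  -0.04122786  0.250178  ] [ 0.05055318 -0.08371658 -0.33535759] [-2.87809318e-01  1.35064830e-01  1.81223823e+00  5.18038278e-04
  1.19523067e+00 -1.89629369e+00]
[[360.8 257.6]
 [310.3 257.6]
 [259.8 257.7]
 [188.9 264.6]]
```

View pics/w1.png

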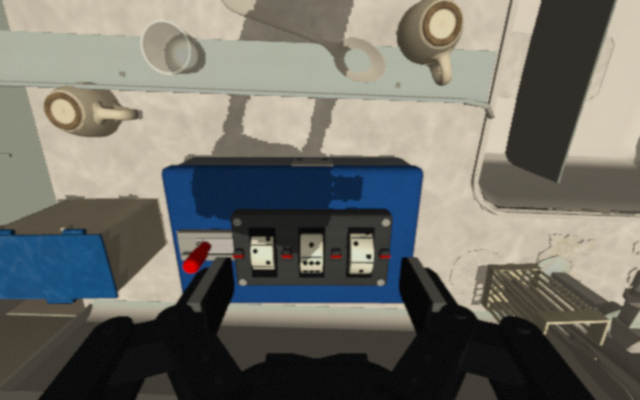

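```bash
python3 -c "
import cv2
a=cv2.imread('pics/w1.png')[200:295,170:400];cv2.imwrite('pics/w1c.png',cv2.resize(a,None,fx=3.4,fy=3.4,interpolation=cv2.INTER_CUBIC))
a=cv2.imread('pics/w1.png')[222:282,236:396];cv2.imwrite('pics/w1d.png',cv2.resize(a,None,fx=5,fy=5,interpolation=cv2.INTER_CUBIC))"
```

```text
(no output)
```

View pics/w1d.png

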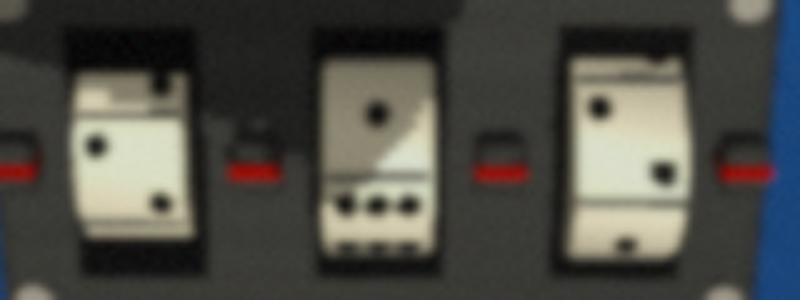

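View pics/w1c.png

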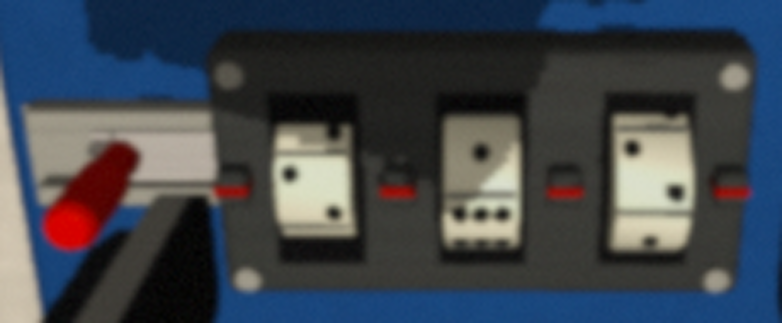

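```bash
cat >> h.py <<'E'
def shape(c,pose,u,v0,y,zo=0.0):
    "phi (deg toward robot) of wheel-surface point seen at pixel row v0, for wheel at box y"
    ph=np.radians(np.linspace(-70,70,1401))
    q=proj(c,w(pose,np.c_[-.024*np.sin(ph),0*ph+y,.092+zo+.024*np.cos(ph)]))
    return q,ph
def phi(c,pose,y,v,zo=0.0):
    q,ph=shape(c,pose,0,v,y,zo); m=np.abs(ph)<1.1
    return ph[m][np.argmin(abs(q[m,1]-v))]
E
python3 - <<'E'
from h import *
c=capture('wrist');p=np.load('pose.npy')
for dy in(.095,.045,-.005,-.055): print(proj(c,w(p,[[0,dy,.109]])).round(1))
dv=256.4-proj(c,w(p,[[0,.045,.109]]))[0,1]
print(dv)
for n,y,v,k in [("C",-.03,244.6,2),("C",-.03,266.4,1),("B",.02,257.4,6),("A",.07,237.6,2),("A",.07,262.6,1)]:
  for zo in(-.004,0,.004): print(n,zo,(k-.5)*1.0472-phi(c,p,y,v-dv,zo))
E
```

```text
[[383.9 254.1]]
[[334.6 254.1]]
[[285.2 254.1]]
[[235.8 254.1]]
2.27022312254644
C -0.004 1.0018226638498482
C 0 0.9232828475101034
C 0.004 0.8447430311703585
C -0.004 1.03149081233035
C 0 0.8726658503988658
C 0.004 0.7400208272472968
B -0.004 5.735165390472079
B 0 5.64266294011638
B 0.004 5.551905819012674
A -0.004 0.6998807032548292
A 0 0.6178502284110957
A 0.004 0.5323290950633737
A -0.004 0.7679460952792061
A 0 0.651009035395586
A 0.004 0.5462892802759262
```

```bash
python3 - <<'E'
from h import *
p=np.load('pose.npy');p[0]=.4765;p[1]=-.0645;np.save('pose.npy',p)
goto(w(p,[[-.009,.07,.155]])[0],np.pi/2+.036)
E
```

```text
d [0.0439 0.0578 0.0953] roll 0.0022 t 2.1 pos [ 0.4089 -0.041   0.2503] F [0.13 0.35 0.05]
```

>>> play_rows(
  translation=[
    [0.01,0.014,0.02],
    [0.02,0.028,0.04],
    [0.03,0.042,0.06],
    [0.04,0.052,0.075],
    [0.044,0.058,0.085],
    [0.044,0.058,0.09],
    [0.044,0.058,0.095],
    [0.044,0.058,0.095],
    [0.044,0.058,0.095],
    [0.044,0.058,0.095],
  ],
  roll=[0,0,0,0,0,0,0,0,0,0],
  grip=1,
)

```text
time: 2.93
eef_pos: [0.4659, 0.0036, 0.1561]
orientation: [[-0.037, 0.999, 0.001], [0.999, 0.037, -0.0], [-0.0, 0.001, -1.0]]
force: [0.1, 0.2, 0.9]
finger_gap: -0.0001
```

```bash
python3 -c "
from h import *
c=capture('wrist');cv2.imwrite('pics/w2.png',c['pixels']);p=np.load('pose.npy');goto(w(p,[[-.009,.07,.155]])[0],np.pi/2+.036);print(sense()['finger_gap'])
t=capture('scene')['pixels'][120:260,255:425];cv2.imwrite('pics/s2.png',cv2.resize(t,None,fx=4.5,fy=4.5,interpolation=cv2.INTER_CUBIC))
"
```

```text
d [ 0.0016 -0.001   0.0011] roll 0.0006 t 2.98 pos [0.466  0.0036 0.1561] F [ 0.12 -0.04 -0.31]
-2.3893594294472208e-05
```

View pics/w2.png

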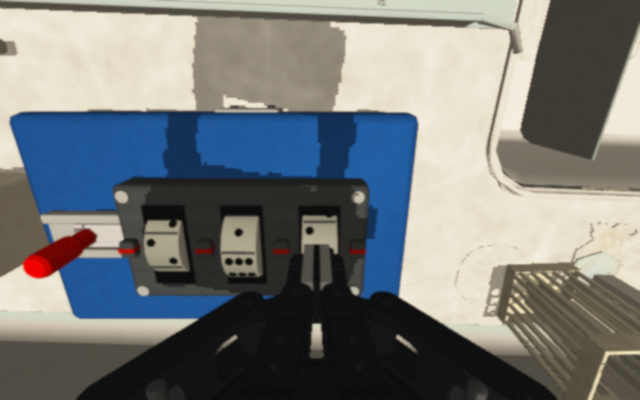

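View pics/s2.png

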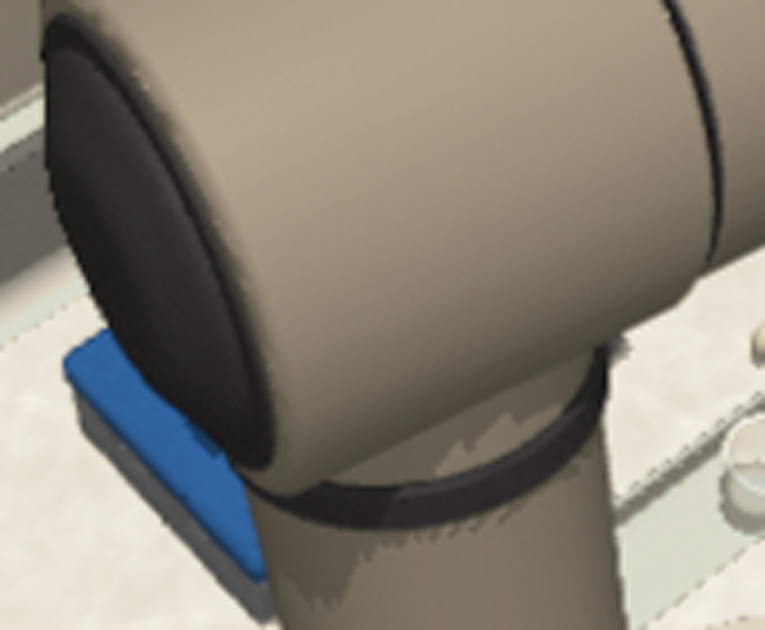

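>>> play_rows(
  translation=[
    [0.001,0,0.004],
    [0.001,0,0.008],
    [0.001,0,0.01],
    [0.001,0,0.011],
    [0.001,0,0.012],
    [0.001,0,0.012],
  ],
  roll=[0,0,0,0,0,0],
)

```text
time: 3.53
eef_pos: [0.4657, 0.005, 0.143]
orientation: [[-0.037, 0.999, -0.0], [0.999, 0.037, 0.0], [0.0, -0.0, -1.0]]
force: [-0.6, 0.9, 0.9]
finger_gap: 0.0001
```

>>> play_rows(
  translation=[
    [0,0,0.0005],
    [0,0,0.001],
    [0,0,0.001],
  ],
  roll=[0,0,0],
)

```text
time: 3.78
eef_pos: [0.4658, 0.005, 0.1423]
orientation: [[-0.037, 0.999, 0.0], [0.999, 0.037, 0.0], [0.0, 0.0, -1.0]]
force: [-0.5, -0.2, 0.2]
finger_gap: -0.0002
```

>>> play_rows(
  translation=[
    [0,0,0.0005],
    [0,0,0.001],
    [0,0,0.001],
  ],
  roll=[0,0,0],
)

```text
time: 4.03
eef_pos: [0.4659, 0.005, 0.1414]
orientation: [[-0.037, 0.999, 0.0], [0.999, 0.037, 0.0], [0.0, 0.0, -1.0]]
force: [-0.4, 0.4, 0.7]
finger_gap: 0.0003
```

>>> play_rows(
  translation=[
    [0,0,0.0005],
    [0,0,0.001],
    [0,0,0.001],
  ],
  roll=[0,0,0],
)

```text
time: 4.28
eef_pos: [0.4662, 0.005, 0.1411]
orientation: [[-0.037, 0.999, 0.001], [0.999, 0.037, -0.0], [-0.0, 0.001, -1.0]]
force: [-2.4, -0.3, 8.3]
finger_gap: -0.0002
```

>>> play_rows(
  translation=[
    [0,0,0.0005],
    [0,0,0.0005],
    [0,0,0.0005],
  ],
  roll=[0,0,0],
)

```text
time: 4.53
eef_pos: [0.4664, 0.005, 0.141]
orientation: [[-0.037, 0.999, 0.002], [0.999, 0.037, -0.0], [-0.0, 0.002, -1.0]]
force: [-1.2, 0.7, 11.1]
finger_gap: -0.0003
```

>>> play_rows(
  translation=[
    [0,0.001,-0.0005],
    [0,0.0025,-0.0005],
    [0,0.004,-0.0005],
    [0,0.0055,-0.0005],
    [0,0.007,-0.0005],
    [0,0.0085,-0.0005],
    [0,0.01,-0.0005],
    [0,0.0115,-0.0005],
    [0,0.013,-0.0005],
    [0,0.0145,-0.0005],
    [0,0.016,-0.0005],
    [0,0.016,-0.0005],
  ],
  roll=[0,0,0,0,0,0,0,0,0,0,0,0],
)

```text
time: 5.53
eef_pos: [0.4826, 0.0055, 0.1413]
orientation: [[-0.037, 0.999, 0.002], [0.999, 0.037, -0.0], [-0.0, 0.002, -1.0]]
force: [-0.2, 0.6, 7.3]
finger_gap: 0.0
```

>>> play_rows(
  translation=[
    [0,0,-0.004],
    [0,0,-0.006],
    [0,-0.01,-0.006],
    [0,-0.02,-0.006],
    [0,-0.03,-0.006],
    [0,-0.035,-0.006],
    [0,-0.035,-0.006],
  ],
  roll=[0,0,0,0,0,0,0],
)

```text
time: 6.12
eef_pos: [0.4459, 0.0044, 0.1463]
orientation: [[-0.037, 0.999, -0.001], [0.999, 0.037, 0.0], [0.0, -0.001, -1.0]]
force: [0.6, -0.1, 0.4]
finger_gap: 0.0003
```

```bash
cat >> h.py <<'E'
def look(name,win,f):
    c=capture('wrist');v0,v1,u0,u1=win
    cv2.imwrite('pics/'+name,cv2.resize(c['pixels'][v0:v1,u0:u1],None,fx=f,fy=f,interpolation=cv2.INTER_CUBIC));return c
E
python3 -c "
from h import *
c=look('w3.png',(180,300,110,390),2.8);p=np.load('pose.npy')
print(sense()['eef_pos'],sense()['force']);print(proj(c,w(p,[[0,.07,.119],[0,.045,.109],[0,.095,.109]])))
"
```

```text
[0.44676721 0.00426381 0.14644037] [0.4800721  0.10752621 0.23678866]
[[316.17390896 295.1279739 ]
 [276.81367695 285.0359044 ]
 [355.54354532 285.0488843 ]]
```

View pics/w3.png

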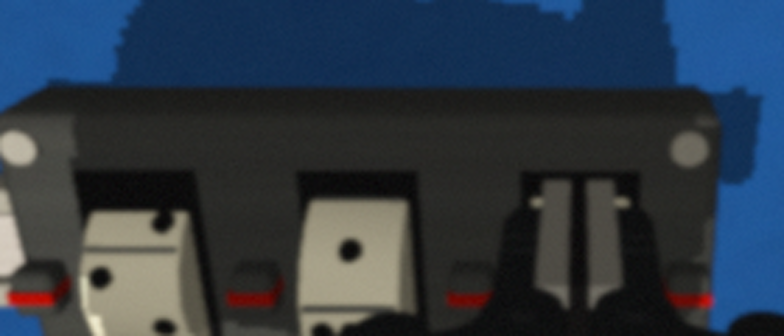

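>>> play_rows(
  translation=[
    [0.001,0.01,0],
    [0.001,0.018,0],
    [0.001,0.018,0],
    [0.001,0.018,0.003],
    [0.001,0.018,0.0045],
    [0.001,0.018,0.0052],
    [0.001,0.018,0.0057],
    [0.001,0.018,0.0057],
    [0.001,0.018,0.0057],
  ],
  roll=[0,0,0,0,0,0,0,0,0],
)

```text
time: 6.92
eef_pos: [0.4645, 0.006, 0.141]
orientation: [[-0.037, 0.999, 0.0], [0.999, 0.037, 0.0], [0.0, 0.0, -1.0]]
force: [-2.0, -0.1, 5.8]
finger_gap: -0.0003
```

>>> play_rows(
  translation=[
    [0,0.001,0],
    [0,0.003,0],
    [0,0.005,0],
    [0,0.007,0],
    [0,0.009,0],
    [0,0.011,0],
    [0,0.013,0],
    [0,0.015,0],
    [0,0.0165,0],
    [0,0.018,0],
    [0,0.0185,0],
    [0,0.0185,0],
  ],
  roll=[0,0,0,0,0,0,0,0,0,0,0,0],
)

```text
time: 7.92
eef_pos: [0.4834, 0.0066, 0.1412]
orientation: [[-0.037, 0.999, 0.001], [0.999, 0.037, -0.0], [-0.0, 0.001, -1.0]]
force: [-0.9, 1.0, 5.5]
finger_gap: 0.0004
```

>>> play_rows(
  translation=[
    [0,0,-0.004],
    [0,0,-0.006],
    [-0.025,-0.02,-0.025],
    [-0.05,-0.055,-0.06],
    [-0.05,-0.075,-0.095],
    [-0.05,-0.075,-0.105],
    [-0.05,-0.075,-0.105],
    [-0.05,-0.075,-0.105],
  ],
  roll=[0,0,0,0,0,0,0,0],
)

```text
time: 8.58
eef_pos: [0.4103, -0.0464, 0.2465]
orientation: [[-0.036, 0.999, 0.003], [0.999, 0.036, -0.001], [-0.001, 0.003, -1.0]]
force: [-0.2, 0.0, -0.7]
finger_gap: 0.0
```

```bash
python3 -c "
from h import *
c=look('w4.png',(212,300,230,390),5);p=np.load('pose.npy')
print(sense()['eef_pos'],sense()['force']);print(proj(c,w(p,[[0,.07,.119],[0,.045,.109],[0,.095,.109]])))
"
```

```text
[ 0.41008996 -0.04608761  0.24538295] [ 0.19122153 -0.05828234 -0.34100695]
[[367.42120316 260.55456701]
 [340.79190678 255.23253285]
 [390.77998863 255.23887891]]
```

View pics/w4.png

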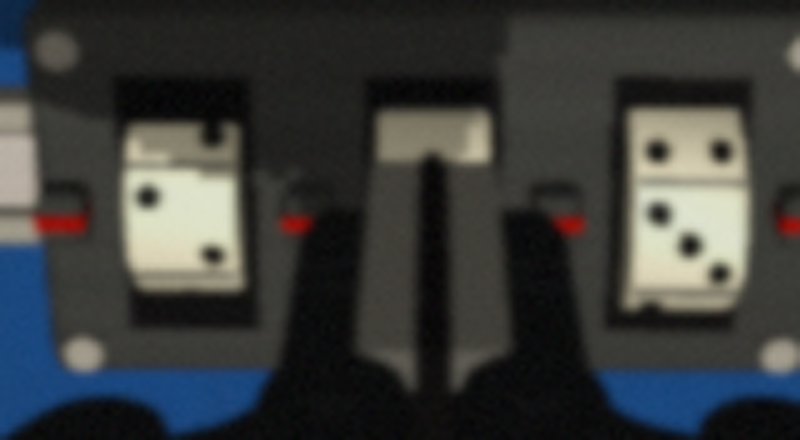

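```bash
python3 -c "
from h import *
c=capture('wrist');p=np.load('pose.npy');dv=1.8
for zo in (0,.002,.003,.004):
  print(zo,[(k-.5)*1.0472-phi(c,p,.07,v-dv,zo) for k,v in((3,248.4),(2,270.4))],[(k-.5)*1.0472-phi(c,p,-.03,v-dv,zo-.003) for k,v in((2,212+165/5),(1,212+274/5))])
goto(w(p,[[.008,.02,.155]])[0],np.pi/2+.036)
"
```

```text
0 [np.float64(2.0560039808578257), np.float64(2.066473507566389)] [np.float64(0.932009493770075), np.float64(0.8779018381548488)]
0.002 [np.float64(2.0158614080619564), np.float64(1.9809523742186672)] [np.float64(0.8918669209742055), np.float64(0.8080886680750756)]
0.003 [np.float64(1.9966627862900184), np.float64(1.9408098014227975)] [np.float64(0.872668299202268), np.float64(0.7749274122871834)]
0.004 [np.float64(1.9757188352660864), np.float64(1.9041578871309166)] [np.float64(0.851724348178336), np.float64(0.7435114857512853)]
d [-0.0012  0.074   0.0896] roll 0.0013 t 8.68 pos [ 0.4099 -0.0459  0.2447] F [ 0.53  0.2  -0.66]
```

>>> play_rows(
  translation=[
    [0,0.02,0.01],
    [0,0.045,0.03],
    [0,0.07,0.055],
    [-0.001,0.075,0.08],
    [-0.001,0.075,0.09],
    [-0.001,0.075,0.09],
    [-0.001,0.075,0.09],
    [-0.001,0.075,0.09],
  ],
  roll=[0,0,0,0,0,0,0,0],
)

```text
time: 9.35
eef_pos: [0.4853, -0.0441, 0.1556]
orientation: [[-0.038, 0.999, -0.0], [0.999, 0.038, 0.0], [0.0, -0.0, -1.0]]
force: [0.1, 0.6, 0.1]
finger_gap: 0.0001
```

```bash
python3 -c "
from h import *
p=np.load('pose.npy')
goto(w(p,[[.009,.02,.144]])[0],np.pi/2+.036)
"
```

```text
d [-0.     -0.0005  0.0116] roll 0.0016 t 9.35 pos [ 0.4853 -0.0441  0.1556] F [0.08 0.63 0.14]
```

>>> play_rows(
  translation=[
    [0,0,0.005],
    [0,0,0.009],
    [0,0,0.0115],
    [0,0,0.0125],
    [0,0,0.013],
    [0,0,0.0135],
    [0,0,0.0135],
  ],
  roll=[0,0,0,0,0,0,0],
)

```text
time: 9.93
eef_pos: [0.4852, -0.0444, 0.1422]
orientation: [[-0.037, 0.999, 0.0], [0.999, 0.037, 0.0], [0.0, 0.0, -1.0]]
force: [0.6, 0.5, -0.2]
finger_gap: 0.0001
```

>>> play_rows(
  translation=[
    [0,0,0.0004],
    [0,0,0.0008],
    [0,0,0.0008],
  ],
  roll=[0,0,0],
)

```text
time: 10.18
eef_pos: [0.4852, -0.0443, 0.1413]
orientation: [[-0.037, 0.999, 0.0], [0.999, 0.037, 0.0], [0.0, 0.0, -1.0]]
force: [0.0, -0.3, -0.5]
finger_gap: 0.0
```

>>> play_rows(
  translation=[
    [0,0,0.0004],
    [0,0,0.0008],
    [0,0,0.0008],
  ],
  roll=[0,0,0],
)

```text
time: 10.43
eef_pos: [0.4851, -0.0443, 0.1404]
orientation: [[-0.037, 0.999, -0.0], [0.999, 0.037, 0.0], [0.0, -0.0, -1.0]]
force: [0.1, -0.0, 0.1]
finger_gap: 0.0001
```

>>> play_rows(
  translation=[
    [0,0,0.0004],
    [0,0,0.0008],
    [0,0,0.0008],
  ],
  roll=[0,0,0],
)

```text
time: 10.68
eef_pos: [0.4853, -0.0443, 0.1401]
orientation: [[-0.037, 0.999, 0.001], [0.999, 0.037, -0.0], [-0.0, 0.001, -1.0]]
force: [-1.2, -0.2, 4.0]
finger_gap: 0.0002
```

>>> play_rows(
  translation=[
    [0,0,0.0004],
    [0,-0.001,0.0004],
    [0,-0.003,0.0004],
    [0,-0.005,0.0004],
    [0,-0.007,0.0004],
    [0,-0.009,0.0004],
    [0,-0.011,0.0004],
    [0,-0.013,0.0004],
    [0,-0.015,0.0004],
    [0,-0.017,0.0004],
    [0,-0.0175,0.0004],
    [0,-0.0175,0.0004],
  ],
  roll=[0,0,0,0,0,0,0,0,0,0,0,0],
)

```text
time: 11.68
eef_pos: [0.4684, -0.045, 0.14]
orientation: [[-0.037, 0.999, 0.002], [0.999, 0.037, -0.0], [-0.0, 0.002, -1.0]]
force: [0.2, 1.2, 5.8]
finger_gap: 0.0002
```

>>> play_rows(
  translation=[
    [0,0,-0.004],
    [0,0,-0.006],
    [0,-0.02,-0.025],
    [0,-0.05,-0.06],
    [-0.025,-0.06,-0.095],
    [-0.045,-0.06,-0.105],
    [-0.045,-0.06,-0.105],
    [-0.045,-0.06,-0.105],
  ],
  roll=[0,0,0,0,0,0,0,0],
)

```text
time: 12.35
eef_pos: [0.4095, -0.093, 0.2449]
orientation: [[-0.035, 0.999, 0.002], [0.999, 0.035, -0.001], [-0.001, 0.002, -1.0]]
force: [-0.1, -0.1, -0.4]
finger_gap: -0.0002
```

```bash
python3 -c "
from h import *
c=look('w5.png',(212,300,250,410),5)
"
```

```text
(no output)
```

View pics/w5.png

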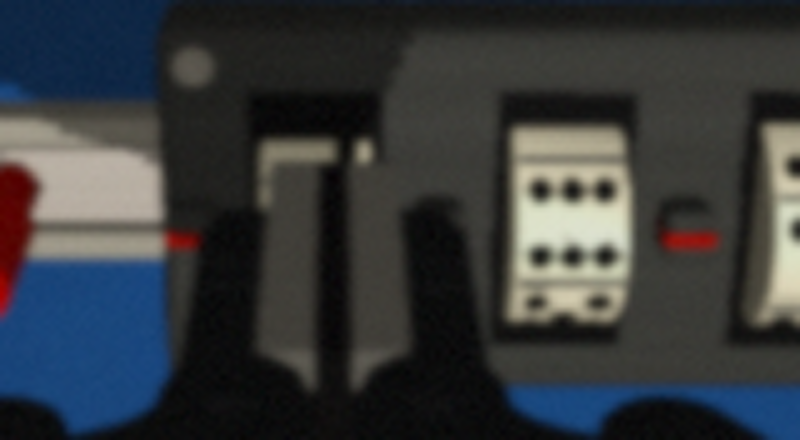

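```bash
python3 -c "
from h import *
c=capture('wrist');p=np.load('pose.npy');
r=proj(c,w(p,[[0,.045,.109]]))[0,1];dv=260-r;print(r)
for zo in (0,.002,.003):
  print(zo,[(k-.5)*1.0472-phi(c,p,.02,v-dv,zo) for k,v in((6,243.4),(5,268.6))])
goto(w(p,[[.009,.02,.150]])[0],np.pi/2+.036)
"
```

```text
259.61091041603487
0 [np.float64(4.9148606420347445), np.float64(4.9584914245312)]
0.002 [np.float64(4.8729727399868805), np.float64(4.89391424220741)]
0.003 [np.float64(4.852028788962948), np.float64(4.864243644923507)]
d [0.0445 0.0778 0.0933] roll 0.0007 t 12.45 pos [ 0.4088 -0.0917  0.2434] F [ 0.8   0.69 -0.05]
```

>>> play_rows(
  translation=[
    [0.02,0.025,0.02],
    [0.035,0.05,0.045],
    [0.045,0.0775,0.07],
    [0.045,0.0775,0.09],
    [0.045,0.0775,0.098],
    [0.045,0.0775,0.1],
    [0.045,0.0775,0.102],
    [0.045,0.0775,0.1035],
    [0.045,0.0775,0.1045],
    [0.045,0.0775,0.105],
    [0.045,0.0775,0.105],
  ],
  roll=[0,0,0,0,0,0,0,0,0,0,0],
)

```text
time: 13.37
eef_pos: [0.4854, -0.0446, 0.1402]
orientation: [[-0.037, 0.999, 0.002], [0.999, 0.037, -0.0], [-0.0, 0.002, -1.0]]
force: [-0.1, -0.2, 1.7]
finger_gap: -0.0001
```

>>> play_rows(
  translation=[
    [0,0,0.0006],
    [0,0,0.0006],
    [0,-0.002,0.0006],
    [0,-0.004,0.0006],
    [0,-0.006,0.0006],
    [0,-0.008,0.0006],
    [0,-0.01,0.0006],
    [0,-0.012,0.0006],
    [0,-0.014,0.0006],
    [0,-0.016,0.0006],
    [0,-0.0175,0.0006],
    [0,-0.0175,0.0006],
  ],
  roll=[0,0,0,0,0,0,0,0,0,0,0,0],
)

```text
time: 14.37
eef_pos: [0.4686, -0.0452, 0.1399]
orientation: [[-0.037, 0.999, 0.003], [0.999, 0.037, -0.001], [-0.001, 0.003, -1.0]]
force: [1.0, -0.2, 6.0]
finger_gap: 0.0002
```

>>> play_rows(
  translation=[
    [0,0,-0.004],
    [0,0,-0.006],
    [0,-0.02,-0.025],
    [0,-0.05,-0.06],
    [0.025,-0.06,-0.095],
    [0.03,-0.06,-0.105],
    [0.03,-0.06,-0.105],
    [0.03,-0.06,-0.105],
    [0.03,-0.06,-0.105],
  ],
  roll=[0,0,0,0,0,0,0,0,0],
  grip=-1,
)

```text
time: 15.12
eef_pos: [0.4064, -0.0174, 0.243]
orientation: [[-0.037, 0.999, -0.001], [0.999, 0.037, 0.0], [0.0, -0.001, -1.0]]
force: [0.6, -0.4, 0.1]
finger_gap: 0.0857
```

```bash
python3 -c "
from h import *
c=capture('wrist');cv2.imwrite('pics/w6.png',c['pixels']);p=np.load('pose.npy');goto([.41,-.045,.3],np.pi/2+.036);print(proj(c,w(p,[[0,y,.109] for y in (.095,.045,-.005,-.055)])))
"
```

```text
d [-0.0276  0.0026 -0.0574] roll 0.0011 t 15.17 pos [ 0.4063 -0.0175  0.2426] F [-0.01  0.38 -0.73]
[[361.80983389 260.2672973 ]
 [311.43059435 260.24576601]
 [261.05388578 260.2242358 ]
 [210.67970799 260.20270667]]
```

View pics/w6.png

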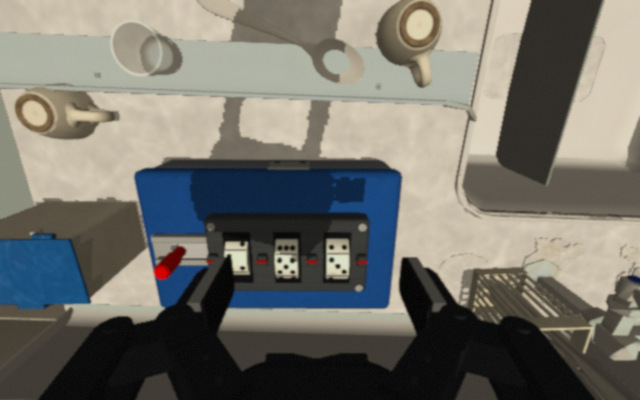

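>>> play_rows(
  translation=[
    [-0.01,0.035,0],
    [-0.02,0.07,0],
    [-0.03,0.1,0.01],
    [-0.035,0.13,0.025],
    [-0.035,0.143,0.04],
    [-0.035,0.143,0.043],
    [-0.035,0.143,0.043],
    [-0.035,0.143,0.043],
    [-0.035,0.143,0.043],
  ],
  roll=[0,0,0,0,0,0,0,0,0],
)

```text
time: 15.92
eef_pos: [0.5502, -0.047, 0.2012]
orientation: [[-0.037, 0.999, 0.0], [0.999, 0.037, -0.0], [-0.0, 0.0, -1.0]]
force: [0.8, 0.6, 0.8]
finger_gap: 0.0849
```

```bash
python3 -c "
from h import *
c=capture('wrist');cv2.imwrite('pics/w7.png',c['pixels']);p=np.load('pose.npy');s=sense();print(s['eef_pos'],s['force'],c['xyz']);print(proj(c,w(p,[[0,y,.109] for y in (.095,.045,-.005,-.055)])))
"
```

```text
[ 0.55039079 -0.04692689  0.20156849] [-0.16280307  0.58897598  0.34052775] [ 0.46527715 -0.04989328  0.32125211]
[[431.12203488 112.63739062]
 [359.3616375  112.63204969]
 [287.61515458 112.62670979]
 [215.88258209 112.62137093]]
```

View pics/w7.png

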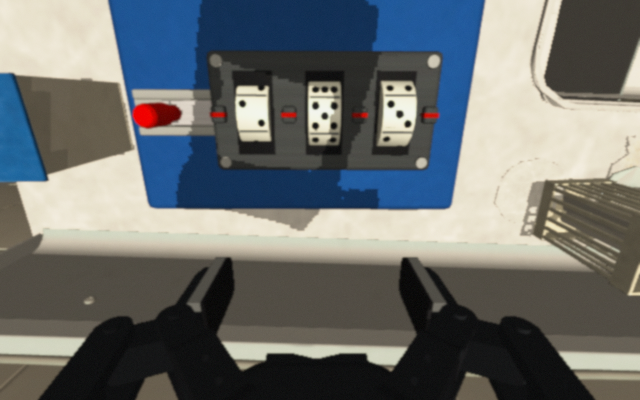

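```bash
python3 -c "
import cv2
a=cv2.imread('pics/w7.png')[65:160,200:450];cv2.imwrite('pics/w7c.png',cv2.resize(a,None,fx=3.2,fy=3.2,interpolation=cv2.INTER_CUBIC))
import numpy as np
a=a[5:85,30:230];a=np.vstack([cv2.resize(a[:,:],None,fx=4,fy=6,interpolation=cv2.INTER_CUBIC)]);cv2.imwrite('pics/w7d.png',a)"
```

```text
(no output)
```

View pics/w7d.png

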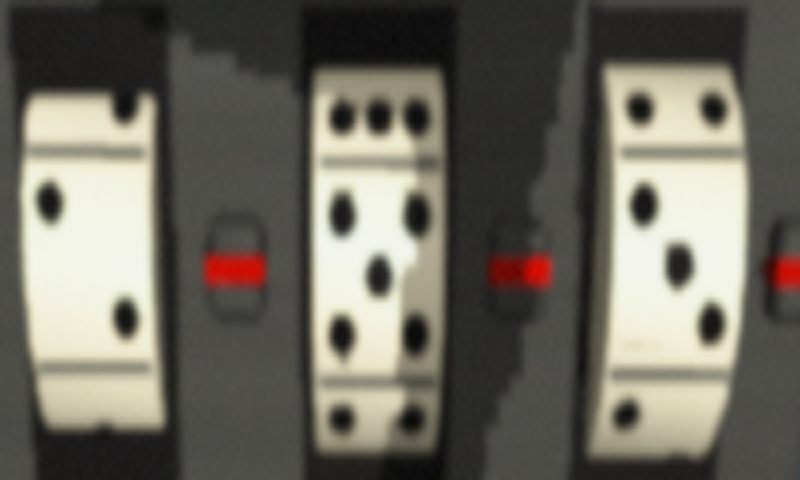

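```bash
python3 -c "
from h import *
c=capture('wrist');p=np.load('pose.npy');
r=proj(c,w(p,[[0,.045,.109]]))[0,1];dv=115.2-r;print(dv)
for n,y,k,z,a,b in(('A',.07,3,.003,95.3,132.5),('B',.02,5,.002,96.8,133.7),('C',-.03,2,-.003,95.5,131.3)):
  t=[(k+.5)*1.0472-phi(c,p,y,a-dv,z)-1.0472*0, (k-.5)*1.0472-phi(c,p,y,b-dv,z)]
  t[0]=(k-.5)*1.0472-phi(c,p,y,a-dv,z);t[1]=(k-1.5)*1.0472-phi(c,p,y,b-dv,z)
  print(n,t,'target',(k-1)*1.0472)
goto(w(p,[[-.006,.07,.155]])[0],np.pi/2+.036)
goto(w(p,[[-.004,-.03,.155]])[0],np.pi/2+.036)
"
```

```text
2.9612108295414856
A [np.float64(2.047277334597854), np.float64(2.049020215046446)] target 2.0944
B [np.float64(4.187055895149706), np.float64(4.190544104850293)] target 4.1888
C [np.float64(1.0018226638498482), np.float64(0.9930935687864746)] target 1.0472
d [ 0.0552 -0.0806  0.0466] roll 0.0012 t 16.02 pos [ 0.5505 -0.0469  0.2017] F [ 0.69  0.21 -0.1 ]
d [-0.0448 -0.0787  0.0466] roll 0.0012 t 16.02 pos [ 0.5505 -0.0469  0.2017] F [ 0.69  0.21 -0.1 ]
```

```bash
python3 -c "
from h import *
c=capture('wrist');p=np.load('pose.npy');
print(proj(c,w(p,[[0,-.095,.1285],[0,-.095,.104],[0,.095,.109],[0,-.055,.109]])))
a=c['pixels'][80:150,115:235];cv2.imwrite('pics/k.png',cv2.resize(a,None,fx=6,fy=6,interpolation=cv2.INTER_CUBIC))
goto(w(p,[[0,-.095,.19]])[0],.036)
"
```

```text
[[143.17881098 113.53753699]
 [162.34313716 111.59176128]
 [430.99182973 111.99775576]
 [216.06252682 111.96248743]]
d [-0.1098 -0.0748  0.0117] roll 1.572 t 16.07 pos [ 0.5506 -0.0469  0.2017] F [-0.16 -0.12 -0.07]
```

View pics/k.png

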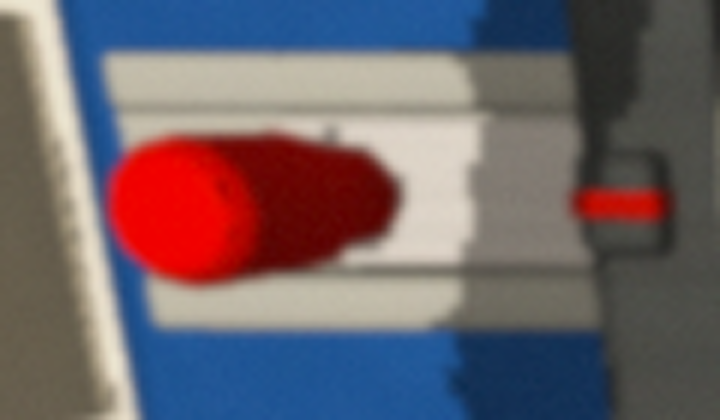

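>>> play_rows(
  translation=[
    [-0.02,-0.01,0],
    [-0.04,-0.02,0],
    [-0.06,-0.03,0],
    [-0.08,-0.04,0],
    [-0.1,-0.055,0],
    [-0.109,-0.07,0],
    [-0.109,-0.074,0],
    [-0.109,-0.074,0],
    [-0.109,-0.074,0],
    [-0.109,-0.074,0],
    [-0.109,-0.074,0],
    [-0.109,-0.074,0],
  ],
  roll=[0.12,0.24,0.36,0.48,0.6,0.72,0.84,0.96,1.08,1.2,1.32,1.44],
  grip=0,
)

```text
time: 17.07
eef_pos: [0.4808, -0.1586, 0.2015]
orientation: [[0.987, 0.161, 0.001], [0.161, -0.987, -0.001], [0.001, 0.001, -1.0]]
force: [0.6, -0.9, -0.2]
finger_gap: 0.043
```

>>> play_rows(
  translation=[
    [0,0,0],
    [0,0,0],
    [0,0,0],
    [0,0,0],
  ],
  roll=[0.11,0.132,0.132,0.132],
)

```text
time: 17.4
eef_pos: [0.4809, -0.1585, 0.2011]
orientation: [[0.999, 0.039, 0.001], [0.039, -0.999, -0.0], [0.001, 0.0, -1.0]]
force: [0.1, -0.5, 0.4]
finger_gap: 0.0428
```

```bash
python3 -c "
from h import *
c=capture('wrist');cv2.imwrite('pics/w8.png',c['pixels']);p=np.load('pose.npy')
goto(w(p,[[0,-.095,.122]])[0]+[.0008,.001,0],.036);print(sense()['finger_gap'])
"
```

```text
d [-0.0002 -0.0001  0.079 ] roll 0.0026 t 17.45 pos [ 0.4809 -0.1585  0.201 ] F [ 0.15  0.12 -0.66]
0.04279638760610073
```

View pics/w8.png

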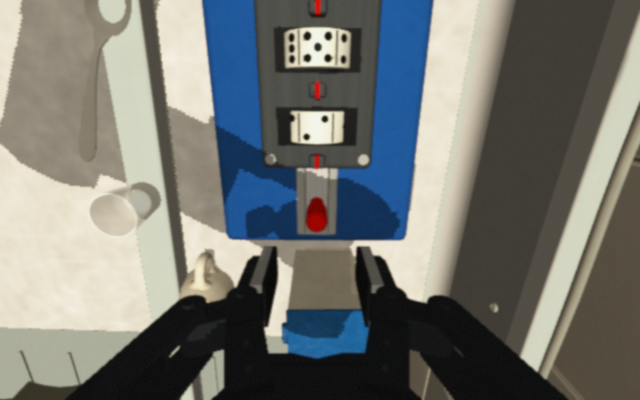

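>>> play_rows(
  translation=[
    [0,0,0.02],
    [0,0,0.04],
    [0,0,0.055],
    [0,0,0.065],
    [0,0,0.073],
    [0,0,0.078],
    [0,0,0.079],
    [0,0,0.079],
    [0,0,0.079],
  ],
  roll=[0,0,0,0,0,0,0,0,0],
)

```text
time: 18.2
eef_pos: [0.4813, -0.1588, 0.1223]
orientation: [[0.999, 0.036, 0.001], [0.036, -0.999, -0.0], [0.001, 0.001, -1.0]]
force: [-0.8, 0.7, -0.1]
finger_gap: 0.0427
```

>>> play_rows(
  translation=[
    [0,0,0],
    [0,0,0],
    [0,0,0],
    [0,0,0],
    [0,0,0],
    [0,0,0],
  ],
  roll=[0,0,0,0,0,0],
  grip=1,
)

```text
time: 18.7
eef_pos: [0.481, -0.1587, 0.1224]
orientation: [[0.999, 0.036, 0.001], [0.036, -0.999, -0.0], [0.001, 0.0, -1.0]]
force: [-3.2, 1.1, 6.1]
finger_gap: 0.0144
```

>>> play_rows(
  translation=[
    [0,0.0005,0],
    [0,0.001,0],
    [0,0.0015,0],
    [0,0.002,0],
    [0,0.002,0],
  ],
  roll=[0,0,0,0,0],
)

```text
time: 19.12
eef_pos: [0.4811, -0.1604, 0.1224]
orientation: [[0.999, 0.036, 0.001], [0.036, -0.999, 0.0], [0.001, -0.0, -1.0]]
force: [-2.3, 2.1, 6.3]
finger_gap: 0.014
```

>>> play_rows(
  translation=[
    [0,0.0005,0],
    [0,0.001,0],
    [0,0.0015,0],
    [0,0.002,0],
    [0,0.002,0],
  ],
  roll=[0,0,0,0,0],
)

```text
time: 19.53
eef_pos: [0.4812, -0.1623, 0.1224]
orientation: [[0.999, 0.036, 0.001], [0.036, -0.999, 0.0], [0.001, -0.0, -1.0]]
force: [-1.8, 2.0, 5.4]
finger_gap: 0.0141
```

>>> play_rows(
  translation=[
    [0,0.002,0],
    [0,0.004,0],
    [0,0.006,0],
    [0,0.008,0],
    [0,0.01,0],
    [0,0.012,0],
    [0,0.014,0],
    [0,0.016,0],
    [0,0.018,0],
    [0,0.0195,0],
    [0,0.021,0],
    [0,0.021,0],
  ],
  roll=[0,0,0,0,0,0,0,0,0,0,0,0],
)

```text
time: 20.53
eef_pos: [0.4819, -0.1837, 0.1224]
orientation: [[0.999, 0.036, 0.001], [0.036, -0.999, -0.0], [0.001, 0.0, -1.0]]
force: [-0.9, 1.4, 5.6]
finger_gap: 0.0142
```

Moved 25.0 mm; a slight extra pull, then release and lift.

>>> play_rows(
  translation=[
    [0,0.0005,0],
    [0,0.001,0],
    [0,0.001,0],
    [0,0.001,0],
  ],
  roll=[0,0,0,0],
)

```text
time: 20.87
eef_pos: [0.4819, -0.1838, 0.1224]
orientation: [[0.999, 0.036, 0.0], [0.036, -0.999, 0.001], [0.0, -0.001, -1.0]]
force: [-0.9, 4.3, 6.8]
finger_gap: 0.014
```

>>> play_rows(
  translation=[
    [0,0,0],
    [0,0,0],
    [0,0,0],
    [0,0,0],
    [0,0,0],
    [0,0,0],
  ],
  roll=[0,0,0,0,0,0],
  grip=0,
)

```text
time: 21.37
eef_pos: [0.4818, -0.1846, 0.1216]
orientation: [[0.999, 0.036, -0.0], [0.036, -0.999, 0.0], [-0.0, -0.0, -1.0]]
force: [0.9, -0.3, -0.3]
finger_gap: 0.0429
```

>>> play_rows(
  translation=[
    [0,0,-0.01],
    [0,0,-0.03],
    [0,0,-0.05],
    [0,0,-0.07],
    [0,-0.02,-0.09],
    [0,-0.04,-0.1],
    [0,-0.04,-0.1],
    [0,-0.04,-0.1],
    [0,-0.04,-0.1],
  ],
  roll=[0,0,0,0,0,0,0,0,0],
)

```text
time: 22.12
eef_pos: [0.4803, -0.1448, 0.2217]
orientation: [[0.999, 0.036, -0.0], [0.036, -0.999, -0.0], [-0.0, 0.0, -1.0]]
force: [0.3, 0.7, -0.4]
finger_gap: 0.043
```

```bash
python3 -c "
from h import *
c=capture('wrist');cv2.imwrite('pics/w9.png',c['pixels']);p=np.load('pose.npy')
s=sense();print(s['eef_pos'],s['force'],s['finger_gap'])
print(proj(c,w(p,[[0,-.095,.1285],[0,-.12,.1285],[0,-.055,.109]])))
"
```

```text
[ 0.48019015 -0.14500461  0.22130151] [-0.06376205 -0.17055216  0.32960281] 0.0424757413349801
[[315.11698104 228.41631703]
 [315.17282517 255.9009577 ]
 [315.08061315 173.75627508]]
```

View pics/w9.png

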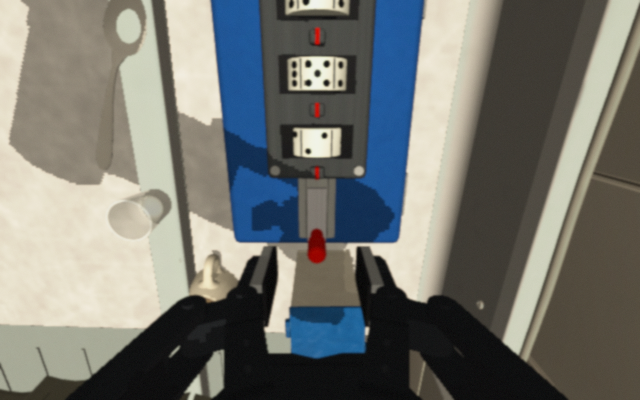

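The picture shows the knob top at about (316, 253), where a fully drawn bolt should put it. The middle and right wheels still show 5 and 2; the left is at the image edge. The arm is clear of everything.

```bash
python3 -c "
from cell import *
print(finish_job())"
```

```text
the job is handed in; nothing more can be done
None
```

The lock is set to 3‑5‑2 and the bolt is drawn fully out. I handed the job in at about 22 s, and no verdict was reported.

- **Wheels:** I rolled the left wheel to 3 and the middle wheel to 5, two light strokes each. The highest force I read was about 11 N, and most of the time it was 4 to 8 N. From directly above, before pulling the bolt, I measured the left at about 2.05 rad, the middle at 4.19 and the right at 1.00. All three are inside their windows.
- **Right wheel:** It already showed 2, so I left it untouched. My first views from an angle put it lower, between 0.74 and 1.03 rad. I went with the view from directly above, where the two face lines agreed to within 0.01 rad.
- **Bolt:** I gripped the red knob and drew it 25 mm with about 2 N of pull. The force rose to about 4 N at the end stop.
- **Last picture:** The knob was at the fully drawn position and the middle and right wheels still showed 5 and 2. The left wheel was cut off at the edge of that picture, so I did not read it again after the pull. The gripper was open and clear of everything, and none of my moves came near the other things.

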